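# Lock the bayonet chuck into the swivel stand

### The arm

A 7-joint arm with a two-finger parallel gripper is mounted at the origin on the work surface; the furniture and walls round the work are solid. World frame = base frame: x ahead of the robot, y to its left, z up, the work surface at z = 0. Lengths are in m, angles in rad, forces in N, time in s.
With the tool pointing down it reaches from about 0.4 to 0.85 m from the base axis. Payload 10.4 kg.
Tool frame: the origin (TCP) lies between the finger pads; the fingertips stand 14 mm ahead of it and the grasp point (between the pads) lies 5 mm behind it; z points along the fingers, y is the direction in which the jaws open and shut (so a half turn about z gives the same grasp; the last joint's range is limited). The gripper opens to 87 mm and grips with 3 to 60 N. Pads are 19 mm wide; open, the fingers measure 117 mm over their backs; the gripper's body (75 mm by 190 mm) begins 51 mm behind the grasp point.
Start: joints at [-1.161, 0.332, -0.065, 1.46, 0.022, 1.35, -0.088], TCP at [0.262, 0.567, 0.237] pointing down, gripper open.
Joint ranges: [-2.6, 2.6], [-0.5, 2.12], [-1.47, 1.34], [0.16, 2.42], [-1.27, 4.41], [0.06, 2.06], [-2.6, 2.6]. Speed limits (rad/s): [2.22, 2.22, 2.79, 2.79, 3.14, 3.14, 3.14].

### API

Orientations are given as a unit quaternion [x, y, z, w].
In Python, from bench import readout, camera, calibration, order gives the robot as it stands.
- The arm moves only by the tool apply_moves, never from a script. Its argument "deltas" is a list of rows, each an object with "translation": the shift along the world's x, y, z in m, a list of three; "turn": the turn, a rotation vector about the world's x, y, z in rad, a list of three; "hand": the finger opening in m, from 0 to 0.087. A call has 1 to 5 rows; each row shifts and turns the pose as measured when the row begins; what a row does not reach is not made up. A row lasts 1/10 s, in which the tool goes at most 50 mm and 8.59 degrees, less where a joint would pass 70% of its speed; a pose out of reach is approached as far as the arm can. A call with a gripper value outside its range is refused whole. The fingers move at their own pace and stop on an object; "newtons" is the grip in N (left out, the last holds). Time passes only in rows, so rows that do not move let the fingers close. It gives the time, the measured TCP pose, the force and the opening at its end, in the units of the state.
- readout.read_state(): the state, without advancing time (a new reading comes with each control period).
- camera(name): name is "scene" or "side" or "wrist"; returns the picture (400x640x3 uint8, red, green, blue); there is no depth.
- calibration(name): a dict with "fx", "fy", "cx", "cy" (pixels), "extrinsics" (4x4, takes a point from world to camera coordinates). Camera axes: x right, y down, z forward; pixel columns grow to the right and rows downward; lengths in m; the calibration is good to about 2 mm. A picture is of the moment at which its call begins: read the wrist's pose just before it. calibration takes no time and is no camera call; for the wrist camera it gives the pose at the moment of the call.
- order.close_job(): hands the job in, once; it reports no verdict.
The state is a dict: "time": time; "joint_positions": joint angles; "joint_vel": joint speeds; "joint_torque": joint torques, N m; "ee_pos": TCP position; "eef_rot": TCP orientation; "ft_force": force on the tool from outside, world axes, zero at the start; "torque": the same for the moment, N m; "width": finger opening in m.
Only numpy, scipy, OpenCV 4.12 (cv2) and the standard library are available. Lean on these libraries where they do the work, as an engineer would, in place of code of your own. Each camera call takes 0.05 s, during which the arm holds its last target. There are 200 camera calls.

### The job

Mount the wooden chuck with the two-lugged steel foot on the bolted-down swivel stand for hand finishing: let its lugs drop into the slots of the stand's socket, push it down gently against the spring, never with brute force, turn it clockwise to the stop, and let it spring up so that it clicks locked. Then let go, leaving it standing locked in the socket, with the other two wooden chucks and the jar undisturbed.

Things in the scene. Friction and masses are not known exactly. Their poses are not given: they have to be found in the camera images.
- chuck_center (a point): Centre (37 mm up) of the loose chuck to be mounted, 74 mm tall, 0.2 to 0.4 kg, standing upright on its steel foot. Wooden body from 24 mm up to the top: round, 51 mm in diameter up to 33 mm, then 50 mm up to 68 mm (grip it here, no lower than 45 mm up, so fingers stay above the socket), rim rounded above. x: along the two lugs, in line with two small screw heads on top; z up.
- chuck: The same chuck, origin at the centre of its underside, same axes. Steel foot 24 mm high, 47 mm in diameter, tapered to 41 mm at the very bottom. Two equal lugs stick out of it along +x and -x, 7 to 13 mm up, reaching 29.3 mm from the axis, each 30 degrees wide about the axis. Half a turn makes no difference.
- stand_mouth (a point): Centre of the socket's mouth, level with the lip's top, 66 mm above the bench; z up. The lip is 7 mm thick with a 50 mm bore and two opposite slots for the lugs, each 35 degrees wide and cut out to 31 mm from the axis. The slots lie along +x and -x only to within 0.35 rad: the head was set by eye and its angle is not measured, so find the slots by feel or sight.
- stand: The fixed swivel stand: grey foot 116 mm across with four bolts, neck, steel head 80 mm across from 30 to 66 mm up. Origin under its centre; -x points to the white mark on the neck. A stiff friction brake (over 5 N m) holds the head. The chuck's underside is 59 mm above the bench when misaligned lugs rest on the lip with the foot in the bore.
- stand_spring (a point): On the socket's axis, 55 mm above the bench: where the chuck's underside rests once its lugs are in the slots, on the unpressed spring plate. Pushing down takes 4 N at first and 0.9 N more per mm. 9 mm down (46 mm above the bench, 12 N) the lugs are clear under the lip and the chuck can turn, only clockwise seen from above; at 13 mm down it bottoms hard.
- stand_locked (a point): On the socket's axis, 49.5 mm above the bench: the height of the chuck's underside when locked. A lug turned 75 degrees clockwise from its slot (6 degrees of play each way, hard stop at 81) lies under a pocket 3.5 mm high in the lip's underside; when the push is let off, the spring lifts the chuck into it and it cannot turn back.
- wood_chuck_1: Bystander: wooden chuck, 68 mm in diameter, 80 mm tall with a steel pin on top; no lugs. Origin under its centre.
- wood_chuck_3: Bystander: waisted wooden chuck with a knob on top, 68 mm in diameter, 60 mm tall; no lugs. Origin under its centre.
- glass_jar: Bystander: jar with screw lid, 68 mm in diameter, 92 mm tall, behind the stand. Origin under its centre.
Mind the look-alikes: they are no part of the job. What is shaped like the chuck but black is not meant.

How it is judged:
By the outcome, as a careful person would: the job done as asked, in the order asked, and still so for the second after the job is handed in, with the robot touching nothing.
It also fails if it takes over 61 s, if anything falls off the work surface, if the arm or the gripper's body presses on something with over 40 N, if the wrist force passes 120 N, or if a joint passes its speed limit or range.

## Working session

There is one attempt and no reset: what is moved stays moved. The work goes in short steps, Python scripts to look and compute and a tool call to move; the robot and the scene stay as the last step left them, time stands still between calls to the robot, and variables do not carry over. Pictures are saved under pics/ and viewed, about 8 in all and at most 12, crops included, and the job is handed in when it is done.

Besides the shell and the picture viewer there is one more tool, called as name(argument=value, ...) on one line, values as JSON. apply_moves: Moves the arm, as the interface text tells. Its arguments: {"type":"object","properties":{"deltas":{"type":"array","items":{"type":"object","properties":{"translation":{"type":"array","items":{"type":"number"}},"turn":{"type":"array","items":{"type":"number"}},"hand":{"type":"number"}}}},"newtons":{"type":"number"}},"required":["deltas"]}

```bash
mkdir -p pics; ls; cat > h.py <<'E'
import numpy as np, cv2
from bench import readout, camera, calibration, order
def snap(n,f):
    s=readout.read_state(); c=calibration(n); im=camera(n)
    cv2.imwrite(f'pics/{f}.png',im[:,:,::-1]); np.savez(f'pics/{f}.npz',**{k:np.array(v) for k,v in c.items()}); return s
def cal(f):
    c=np.load(f'pics/{f}.npz'); return c
def ray(f,u,v,z):
    c=cal(f);E=c['extrinsics'];d=E[:3,:3].T@np.array([(u-c['cx'])/c['fx'],(v-c['cy'])/c['fy'],1]);o=-E[:3,:3].T@E[:3,3]
    return o+d*(z-o[2])/d[2]
def proj(f,p):
    c=cal(f);q=c['extrinsics']@np.append(p,1);return np.array([c['fx']*q[0]/q[2]+c['cx'],c['fy']*q[1]/q[2]+c['cy']])
E
python3 - <<'E'
from h import *
s=snap('scene','s0');snap('side','d0')
a=np.hstack([cv2.imread('pics/s0.png'),cv2.imread('pics/d0.png')])
print(s)
for n in('s0','d0'):
    c=cal(n);E=c['extrinsics'];print(c['fx'],-E[:3,:3].T@E[:3,3],E[2,:3])
E
```

```text
pics
{'time': 0.0, 'joint_positions': array([-1.16062046,  0.33291971, -0.06472063,  1.46093392,  0.0215838 ,
        1.34990022, -0.08844899]), 'joint_vel': array([-3.28465546e-05, -3.27368306e-04,  3.59001853e-04,  1.61886964e-04,
        4.14404529e-04,  5.19279915e-04, -2.11162642e-04]), 'joint_torque': array([ 4.09852746e-04, -6.23268628e+01,  2.48265773e-02, -3.89893520e+01,
       -6.13347441e-02,  3.99467780e-02,  1.23613236e-04]), 'ee_pos': array([0.26195469, 0.56705006, 0.23572763]), 'eef_rot': array([ 2.14660275e-01,  9.76688501e-01, -7.20515309e-04, -1.35728092e-04]), 'ft_force': array([ 0.29249171, -0.14935818, -0.02503682]), 'torque': array([-0.00394996, -0.03283672,  0.02433715]), 'width': 0.08711585115583037}
506.67791376126615 [-0.25889971 -0.38038784  1.07938642] [ 0.53264329  0.31148573 -0.78693568]
370.0177997899274 [ 0.21109539 -0.67447559  0.57204856] [ 0.27662647  0.77924126 -0.56237074]
```

View pics/s0.png

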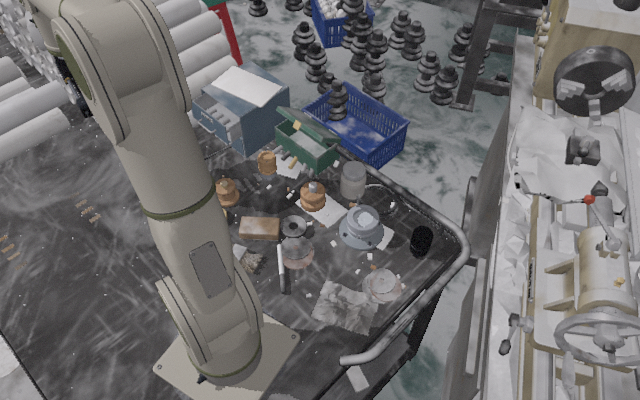

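View pics/d0.png

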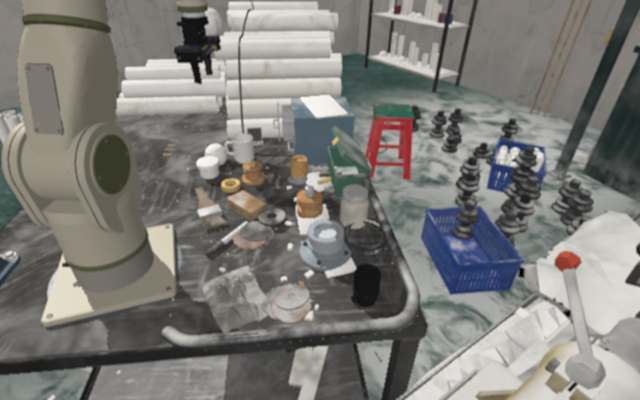

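```bash
python3 - <<'E'
from h import *
a=cv2.imread('pics/s0.png')[135:260,200:400];b=cv2.imread('pics/d0.png')[140:280,225:385]
a=cv2.resize(a,(800,500),interpolation=3)[:, :];b=cv2.resize(b,None,fx=4,fy=4,interpolation=3)
m=np.zeros((560,1440,3),np.uint8);m[:500,:800]=a;m[:,800:]=b
cv2.imwrite('pics/m0.png',cv2.resize(m,(800,311),interpolation=cv2.INTER_AREA))
for n,p,z in [('267,155top',(267,155),.074),('228',(228,185),.07),('313',(313,188),.07),('stand',(366,217),.066)]:print(n,ray('s0',*p,z))
for n,p,z in [('299,157top',(299,157),.074),('252',(252,170),.07),('310',(310,195),.07),('stand',(325,233),.066)]:print(n,ray('d0',*p,z))
E
```

```text
267,155top [0.47490973 0.22317271 0.074     ]
228 [0.33789426 0.24995011 0.07      ]
313 [0.44538449 0.0583248  0.07      ]
stand [ 0.43861266 -0.10062374  0.066     ]
299,157top [0.47429201 0.22850058 0.074     ]
252 [0.33410995 0.20387656 0.07      ]
310 [0.44491995 0.03889657 0.07      ]
stand [ 0.43153061 -0.10413376  0.066     ]
```

View pics/m0.png

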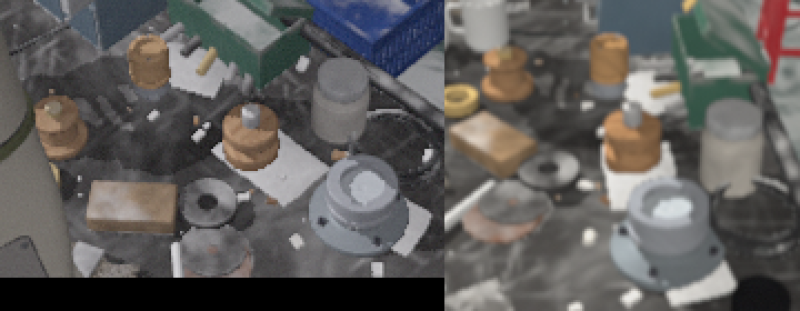

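apply_moves(deltas=[{"translation": [0.026,-0.04,0.01],"turn": [0,0,0],"hand": 0.087},{"translation": [0.026,-0.04,0.01],"turn": [0,0,0],"hand": 0.087},{"translation": [0.026,-0.04,0.01],"turn": [0,0,0],"hand": 0.087},{"translation": [0.026,-0.04,0],"turn": [0,0,0],"hand": 0.087},{"translation": [0.026,-0.04,0],"turn": [0,0,0],"hand": 0.087}])

```text
time: 0.6
ee_pos: [0.3881, 0.3646, 0.2631]
eef_rot: [0.208, 0.978, -0.002, -0.002]
ft_force: [1.4, -0.3, -0.7]
width: 0.0873
```

apply_moves(deltas=[{"translation": [0.026,-0.04,0],"turn": [0,0,0],"hand": 0.087},{"translation": [0.026,-0.04,0],"turn": [0,0,0],"hand": 0.087},{"translation": [0.026,-0.04,0],"turn": [0,0,0],"hand": 0.087},{"translation": [0,0,0],"turn": [0,0,0],"hand": 0.087}])

```text
time: 1.0
ee_pos: [0.4714, 0.2318, 0.263]
eef_rot: [0.213, 0.977, -0.003, -0.002]
ft_force: [-0.2, 0.5, 0.4]
width: 0.0871
```

```bash
python3 - <<'E'
from h import *
s=snap('wrist','w1');print(s['time'],s['ee_pos'],s['eef_rot'],s['joint_positions'])
c=cal('w1');E=c['extrinsics'];print(-E[:3,:3].T@E[:3,3],E,c['fx'],proj('w1',[.475,.226,.074]))
E
```

```text
1.0 [0.47144999 0.23181895 0.2629559 ] [ 0.21289409  0.97706813 -0.00325786 -0.00183121] [-0.72495966  0.09851854  0.19353691  1.68851472 -0.01698856  1.36353124
  0.6130059 ]
[0.4095068  0.26110938 0.41100554] [[ 0.41654742  0.90908038 -0.00781684 -0.40473565]
 [ 0.88040485 -0.40123451  0.25278086 -0.35966001]
 [ 0.22666174 -0.1121772  -0.96749198  0.33411556]
 [ 0.          0.          0.          1.        ]] 292.2061032330336 [316.45415545 188.56671356]
```

View pics/w1.png

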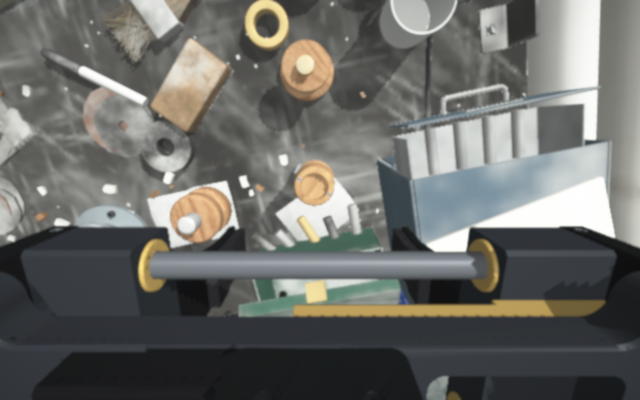

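```bash
python3 - <<'E'
from h import *
im=cv2.imread('pics/w1.png')
b=cv2.resize(im[145:225,270:370],(800,640),interpolation=cv2.INTER_CUBIC)[:600]
cv2.imwrite('pics/w1c.png',b)
for p,z in[((316,182),.074),((384,160),.1),((402,242),.1),((380,235),.06),((255,295),.06)]:print(p,ray('w1',*p,z))
E
```

```text
(316, 182) [0.46761709 0.22880945 0.074     ]
(384, 160) [0.47151623 0.30682414 0.1       ]
(402, 242) [0.56707052 0.2914165  0.1       ]
(380, 235) [0.56668945 0.27311937 0.06      ]
(255, 295) [0.57754534 0.08665549 0.06      ]
```

View pics/w1c.png

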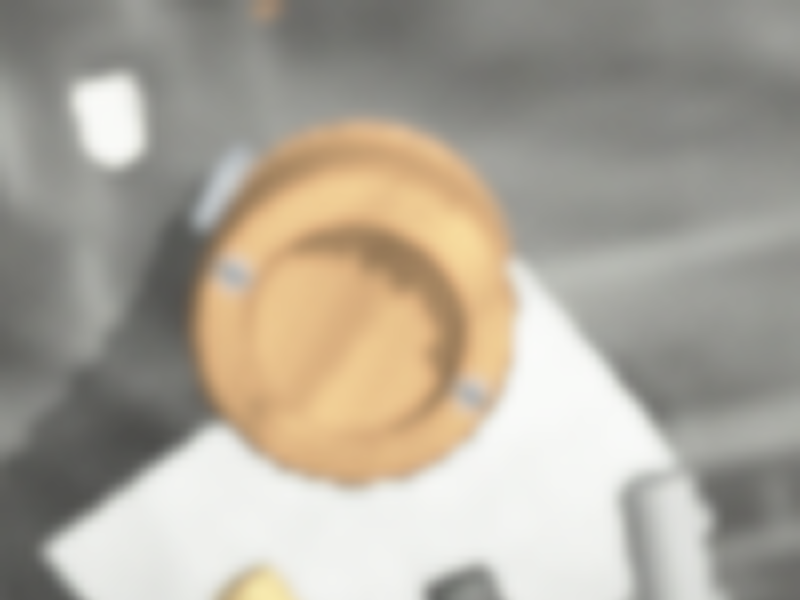

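```bash
python3 - <<'E'
from h import *
a=ray('w1',299.4,179,.074);b=ray('w1',328.75,194.1,.074)
print(a,b,(a+b)/2,np.linalg.norm(a-b),np.degrees(np.arctan2(*(b-a)[[1,0]])))
E
```

```text
[0.45630276 0.21262194 0.074     ] [0.48714731 0.23645865 0.074     ] [0.47172503 0.22454029 0.074     ] 0.0389817328580647 37.696894353882726
```

```bash
python3 - <<'E'
from h import *
print('box bottom near corner',ray('s0',243,152,0),ray('s0',288,115,0))
for z in(.1,.15,.2):
    print(z,'w corner',ray('w1',388,165,z), 'scene top corner',ray('s0',240,123,z), 'lid',ray('s0',278,110,z),ray('s0',340,158,z))
for th in (65.4,38,-25):
    d=np.array([np.cos(np.radians(th)),np.sin(np.radians(th))]);n=np.array([-d[1],d[0]]);c=np.array([.4717,.2245])
    print(th,[ (c+a*.095*d+b*.0375*n).round(3).tolist() for a in(1,-1) for b in(1,-1)])
E
python3 - <<'E'
import sys;sys.path.insert(0,'.')
import os;os.chdir('.')
from h import *
im=cv2.imread('pics/s0.png')
a=cv2.resize(im[60:200,190:350],None,fx=4,fy=4,interpolation=3)
cv2.imwrite('pics/box.png',a)
E
```

```text
box bottom near corner [0.50170357 0.33369887 0.        ] [0.70271665 0.31010425 0.        ]
0.1 w corner [0.47823912 0.30875278 0.1       ] scene top corner [0.515724   0.34097764 0.1       ] lid [0.6158481  0.28176511 0.1       ] [0.54856481 0.03896643 0.1       ]
0.15 w corner [0.4671891 0.3010932 0.15     ] scene top corner [0.47617762 0.30415022 0.15      ] lid [0.57119015 0.24796063 0.15      ] [0.50734183 0.0175574  0.15      ]
0.2 w corner [0.45613909 0.29343363 0.2       ] scene top corner [0.43663125 0.2673228  0.2       ] lid [0.5265322  0.21415615 0.2       ] [ 0.46611885 -0.00385163  0.2       ]
65.4 [[0.477, 0.326], [0.545, 0.295], [0.398, 0.154], [0.466, 0.123]]
38 [[0.523, 0.313], [0.57, 0.253], [0.374, 0.196], [0.42, 0.136]]
-25 [[0.574, 0.218], [0.542, 0.15], [0.401, 0.299], [0.37, 0.231]]
```

View pics/box.png

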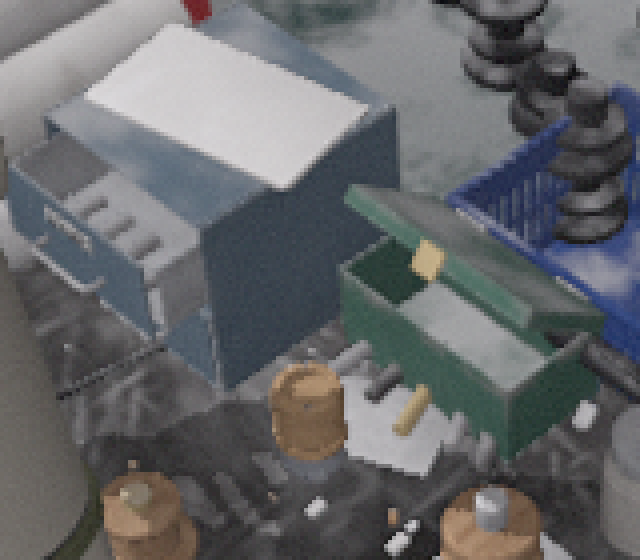

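```bash
python3 - <<'E'
from h import *
def hgt(b,t):
    p=ray('s0',*b,0)
    zs=np.linspace(0,.3,301);e=[np.linalg.norm(proj('s0',[p[0],p[1],z])-np.array(t)) for z in zs];i=np.argmin(e);return p.round(3),zs[i],e[i]
f=lambda x,y:(190+x/4,60+y/4)
print('blue',hgt(f(225,390),f(202,225)))
print('greenR',hgt(f(510,460),f(508,395)))
print('greenL',hgt(f(345,330),f(342,265)))
print('blue side far bottom',ray('s0',*f(345,310),0))
for z in(.08,.1,.13):print('lid',z,ray('s0',*f(347,190),z),ray('s0',*f(530,320),z))
for z in(.1,.13):print('lidw',z,ray('w1',385,285,z),ray('w1',240,308,z),ray('w1',378,232,z))
E
```

```text
blue (array([0.489, 0.313, 0.   ]), np.float64(0.159), np.float64(0.5397579153276916))
greenR (array([0.541, 0.103, 0.   ]), np.float64(0.067), np.float64(0.6653624275229172))
greenL (array([0.585, 0.274, 0.   ]), np.float64(0.066), np.float64(0.5749179090057448))
blue side far bottom [0.60209832 0.28531239 0.        ]
lid 0.08 [0.64067148 0.30444854 0.08      ] [0.59794441 0.12235621 0.08      ]
lid 0.1 [0.62266901 0.29074341 0.1       ] [0.580797   0.11229516 0.1       ]
lid 0.13 [0.5956653 0.2701857 0.13     ] [0.5550759  0.09720358 0.13      ]
lidw 0.1 [0.61026401 0.25382561 0.1       ] [0.56672864 0.08145899 0.1       ] [0.54447302 0.27102729 0.1       ]
lidw 0.13 [0.59089871 0.25452821 0.13      ] [0.55156281 0.0987883  0.13      ] [0.531454   0.27007059 0.13      ]
```

apply_moves(deltas=[{"translation": [0,-0.007,0],"turn": [0,0,-0.149],"hand": 0.087},{"translation": [0,0,0],"turn": [0,0,-0.149],"hand": 0.087},{"translation": [0,0,0],"turn": [0,0,-0.149],"hand": 0.087},{"translation": [0,0,0],"turn": [0,0,-0.149],"hand": 0.087},{"translation": [0,0,0],"turn": [0,0,-0.149],"hand": 0.087}])

```text
time: 1.55
ee_pos: [0.4665, 0.2321, 0.2612]
eef_rot: [0.553, 0.833, -0.002, -0.005]
ft_force: [-0.9, 0.1, -0.7]
width: 0.0872
```

apply_moves(deltas=[{"translation": [0,0,0],"turn": [0,0,-0.149],"hand": 0.087},{"translation": [0,0,0],"turn": [0,0,-0.149],"hand": 0.087},{"translation": [0,0,0],"turn": [0,0,-0.149],"hand": 0.087},{"translation": [0,0,0],"turn": [0,0,-0.149],"hand": 0.087},{"translation": [0,0,0],"turn": [0,0,-0.149],"hand": 0.087}])

```text
time: 2.05
ee_pos: [0.4622, 0.2385, 0.2595]
eef_rot: [0.82, 0.573, -0.002, -0.007]
ft_force: [0.4, -0.4, 0.6]
width: 0.0877
```

apply_moves(deltas=[{"translation": [0,0,0],"turn": [0,0,-0.149],"hand": 0.087},{"translation": [0,0,0],"turn": [0,0,-0.12],"hand": 0.087},{"translation": [0,0,0],"turn": [0,0,0],"hand": 0.087}])

```text
time: 2.35
ee_pos: [0.4596, 0.2422, 0.2585]
eef_rot: [0.89, 0.455, -0.002, -0.007]
ft_force: [-0.3, -0.6, 0.1]
width: 0.0868
```

```bash
cat >> h.py <<'E'
from scipy.spatial.transform import Rotation as R
def st():
    s=readout.read_state();M=R.from_quat(s['eef_rot']).as_matrix()
    print('t',s['time'],'p',s['ee_pos'].round(4),'yaw(jaw)',np.degrees(np.arctan2(M[1,1],M[0,1])).round(2),'tilt',M[:2,2].round(4),'F',s['ft_force'].round(2),'T',s['torque'].round(3),'w',s['width'].round(4),'j',s['joint_positions'].round(2));return s
E
python3 - <<'E'
from h import *
st();snap('wrist','w2')
im=cv2.imread('pics/w2.png');cv2.imwrite('pics/w2.png',im)
print(proj('w2',[.4717,.2245,.074]))
E
```

```text
Traceback (most recent call last):
  File "h.py", line 16, in st
    print('t',s['time'],'p',s['ee_pos'].round(4),'yaw(jaw)',np.degrees(np.arctan2(M[1,1],M[0,1])).round(2),'tilt',M[:2,2].round(4),'F',s['ft_force'].round(2),'T',s['torque'].round(3),'w',s['width'].round(4),'j',s['joint_positions'].round(2));return s
                                                                                                                                                                                           ^^^^^^^^^^^^^^^^
AttributeError: 'float' object has no attribute 'round'
```

apply_moves(deltas=[{"translation": [0.006,-0.009,-0.02],"turn": [0,0,0],"hand": 0.087},{"translation": [0.006,-0.009,-0.03],"turn": [0,0,0],"hand": 0.087},{"translation": [0,0,-0.02],"turn": [0,0,0],"hand": 0.087},{"translation": [0,0,0],"turn": [0,0,0],"hand": 0.087}])

```text
time: 2.75
ee_pos: [0.4699, 0.2276, 0.1865]
eef_rot: [0.885, 0.465, -0.001, -0.008]
ft_force: [-0.2, 1.2, -1.0]
width: 0.0867
```

```bash
sed -i "s/s\['width'\].round(4)/round(s['width'],4)/" h.py
python3 - <<'E'
from h import *
st();snap('wrist','w2')
im=cv2.imread('pics/w2.png');cv2.imwrite('pics/w2.png',im)
print(proj('w2',[.4717,.2245,.074]))
E
```

```text
t 2.75 p [0.4699 0.2276 0.1865] yaw(jaw) -34.6 tilt [-0.0099  0.0129] F [-0.19  1.22 -0.99] T [-0.122  0.096 -0.015] w 0.0867 j [-0.78  0.14  0.27  1.81 -0.06  1.2  -1.09]
[322.80366786 202.70450579]
```

View pics/w2.png

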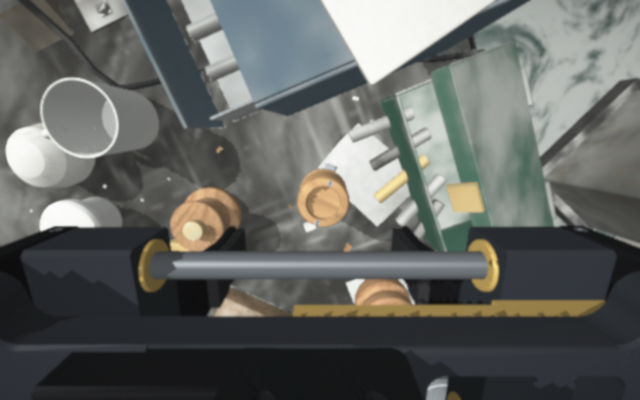

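apply_moves(deltas=[{"translation": [0.002,-0.003,-0.03],"turn": [-0.013,-0.01,0],"hand": 0.087},{"translation": [0,0,-0.03],"turn": [0,0,0],"hand": 0.087},{"translation": [0,0,-0.02],"turn": [0,0,0],"hand": 0.087},{"translation": [0,0,0],"turn": [0,0,0],"hand": 0.087}])

```text
time: 3.2
ee_pos: [0.4743, 0.2288, 0.1115]
eef_rot: [0.883, 0.469, 0.005, -0.001]
ft_force: [-0.1, 0.1, 0.7]
width: 0.0872
```

```bash
python3 -c "from h import *;st()"
```

```text
t 3.2 p [0.4743 0.2288 0.1115] yaw(jaw) -34.0 tilt [0.0081 0.0055] F [-0.15  0.11  0.69] T [-0.085  0.096  0.008] w 0.0872 j [-0.77  0.22  0.26  1.89 -0.07  1.03 -1.07]
```

apply_moves(deltas=[{"translation": [-0.002,-0.004,-0.02],"turn": [-0.005,0.006,0],"hand": 0.087},{"translation": [0,0,-0.02],"turn": [0,0,0],"hand": 0.087},{"translation": [0,0,-0.015],"turn": [0,0,0],"hand": 0.087},{"translation": [0,0,0],"turn": [0,0,0],"hand": 0.087}])

```text
time: 3.6
ee_pos: [0.4757, 0.2291, 0.0629]
eef_rot: [0.881, 0.473, 0.006, -0.001]
ft_force: [-0.0, -0.7, 0.4]
width: 0.087
```

```bash
python3 -c "from h import *;st()"
```

```text
t 3.6 p [0.4757 0.2291 0.0629] yaw(jaw) -33.57 tilt [0.0092 0.0064] F [-0.04 -0.7   0.43] T [-0.088  0.162  0.02 ] w 0.087 j [-0.76  0.29  0.26  1.93 -0.09  0.93 -1.05]
```

apply_moves(deltas=[{"translation": [-0.004,-0.0045,-0.01],"turn": [-0.006,0.009,0],"hand": 0.087},{"translation": [0,0,0],"turn": [0,0,0],"hand": 0.087}])

```text
time: 3.8
ee_pos: [0.473, 0.2257, 0.0555]
eef_rot: [0.881, 0.474, 0.002, -0.0]
ft_force: [1.3, -0.9, 0.2]
width: 0.0869
```

```bash
python3 -c "from h import *;st()"
```

```text
t 3.8 p [0.473  0.2257 0.0555] yaw(jaw) -33.47 tilt [0.0024 0.0022] F [ 1.31 -0.91  0.22] T [-0.098  0.088 -0.012] w 0.0869 j [-0.76  0.29  0.26  1.94 -0.09  0.92 -1.04]
```

apply_moves(deltas=[{"translation": [-0.001,-0.001,-0.005],"turn": [0,0,0],"hand": 0.087},{"translation": [0,0,0],"turn": [0,0,0],"hand": 0.04},{"translation": [0,0,0],"turn": [0,0,0],"hand": 0.04},{"translation": [0,0,0],"turn": [0,0,0],"hand": 0.04},{"translation": [0,0,0],"turn": [0,0,0],"hand": 0.04}], newtons=40)

```text
time: 4.3
ee_pos: [0.4732, 0.2255, 0.0526]
eef_rot: [0.881, 0.474, 0.003, -0.001]
ft_force: [0.1, -0.4, -0.4]
width: 0.0631
```

apply_moves(deltas=[{"translation": [0,0,0],"turn": [0,0,0],"hand": 0.04},{"translation": [0,0,0],"turn": [0,0,0],"hand": 0.04}])

```text
time: 4.5
ee_pos: [0.4731, 0.2257, 0.0528]
eef_rot: [0.881, 0.474, 0.003, -0.001]
ft_force: [-1.0, 1.5, -0.3]
width: 0.0492
```

```bash
python3 -c "from h import *;st()"
```

```text
t 4.5 p [0.4731 0.2257 0.0528] yaw(jaw) -33.43 tilt [0.0052 0.0046] F [-0.98  1.45 -0.26] T [-0.073  0.231 -0.027] w 0.0492 j [-0.76  0.3   0.25  1.94 -0.1   0.91 -1.04]
```

apply_moves(deltas=[{"translation": [0,0,0.01],"turn": [0,0,0],"hand": 0.04},{"translation": [0,0,0.03],"turn": [0,0,0],"hand": 0.04},{"translation": [0,0,0.04],"turn": [0,0,0],"hand": 0.04},{"translation": [0,0,0.04],"turn": [0,0,0],"hand": 0.04},{"translation": [0,0,0.04],"turn": [0,0,0],"hand": 0.04}])

```text
time: 5.0
ee_pos: [0.4674, 0.2218, 0.2128]
eef_rot: [0.881, 0.474, -0.004, 0.0]
ft_force: [0.1, 1.4, -3.2]
width: 0.0495
```

apply_moves(deltas=[{"translation": [-0.007,-0.03,0],"turn": [0,0,0],"hand": 0.04},{"translation": [-0.007,-0.035,0],"turn": [0,0,0],"hand": 0.04},{"translation": [-0.008,-0.04,0],"turn": [0,0,0],"hand": 0.04},{"translation": [-0.008,-0.04,0],"turn": [0,0,0],"hand": 0.04},{"translation": [-0.008,-0.04,0],"turn": [0,0,0],"hand": 0.04}])

```text
time: 5.5
ee_pos: [0.4293, 0.0369, 0.2213]
eef_rot: [0.879, 0.477, 0.001, -0.0]
ft_force: [0.7, 0.7, -3.9]
width: 0.0494
```

```bash
python3 -c "from h import *;st()"
```

```text
t 5.5 p [0.4293 0.0369 0.2213] yaw(jaw) -32.97 tilt [0.0021 0.0019] F [ 0.66  0.69 -3.89] T [-0.148  0.044 -0.007] w 0.0494 j [-0.63 -0.12  0.41  1.98  0.05  1.27 -0.81]
```

apply_moves(deltas=[{"translation": [-0.007,-0.04,0],"turn": [0,0,0],"hand": 0.04},{"translation": [-0.007,-0.045,0],"turn": [0,0,0],"hand": 0.04},{"translation": [-0.007,-0.045,0],"turn": [0,0,0],"hand": 0.04},{"translation": [-0.007,-0.04,0],"turn": [0,0,0],"hand": 0.04},{"translation": [-0.005,-0.03,0],"turn": [0,0,0],"hand": 0.04}])

```text
time: 6.0
ee_pos: [0.3907, -0.1731, 0.2229]
eef_rot: [0.879, 0.476, 0.003, -0.002]
ft_force: [0.9, 0.6, -4.0]
width: 0.0494
```

apply_moves(deltas=[{"translation": [0,0,0],"turn": [0,0,0],"hand": 0.04},{"translation": [0,0,0],"turn": [0,0,0],"hand": 0.04}])

```text
time: 6.2
ee_pos: [0.3887, -0.1776, 0.2235]
eef_rot: [0.881, 0.472, 0.003, -0.002]
ft_force: [0.6, 0.5, -3.8]
width: 0.0494
```

```bash
python3 - <<'E'
from h import *
st();snap('wrist','w3')
u=proj('w3',[.435,-.102,.066]);print(u)
im=cv2.imread('pics/w3.png');x0,y0=int(min(max(u[0]-100,0),440)),int(max(u[1]-75,0));print(x0,y0)
cv2.imwrite('pics/w3c.png',cv2.resize(im[y0:y0+150,x0:x0+200],(800,600),interpolation=cv2.INTER_CUBIC))
E
```

```text
t 6.2 p [ 0.3887 -0.1776  0.2235] yaw(jaw) -33.63 tilt [0.0036 0.0062] F [ 0.6   0.51 -3.76] T [-0.033  0.138 -0.002] w 0.0494 j [-0.44 -0.19  0.7   2.    0.12  1.29 -0.37]
[314.17684594 103.92524911]
214 28
```

View pics/w3c.png

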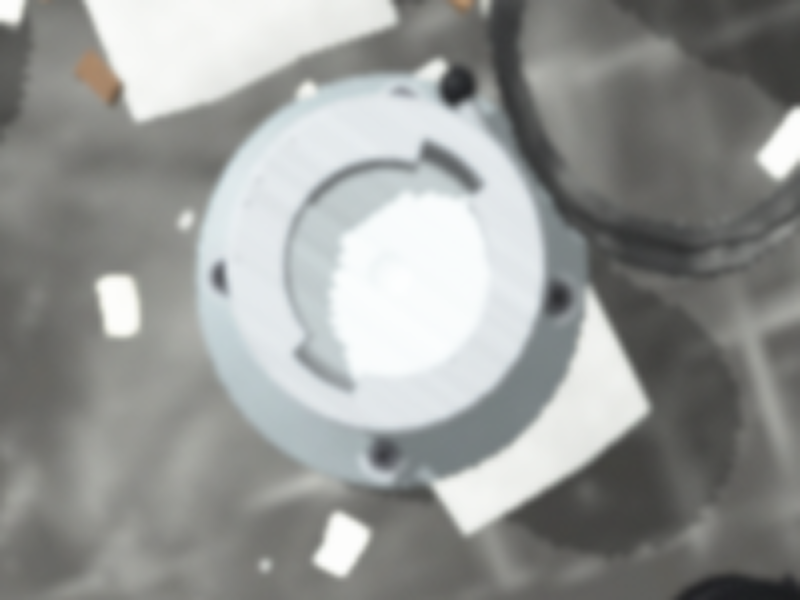

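```bash
python3 - <<'E'
from h import *
f=lambda x,y:ray('w3',214+x/4,28+y/4,.066)
a,b=f(325,370),f(452,165);print(a,b,np.linalg.norm(a-b),np.degrees(np.arctan2(*(b-a)[[1,0]])),(a+b)/2)
# fit head rim
pts=[(228,262),(546,262),(387,92),(387,432)];P=np.array([f(*p) for p in pts]);print(P.mean(0),P)
c=f(388,265)
for p in[(424,150),(478,188),(300,350),(350,388)]:
    d=f(*p)-c;print(np.linalg.norm(d),np.degrees(np.arctan2(d[1],d[0])))
E
```

```text
[ 0.41020218 -0.104638    0.066     ] [ 0.46318287 -0.08231295  0.066     ] 0.0574922714913607 22.849629287398407 [ 0.43669253 -0.09347548  0.066     ]
[ 0.43726891 -0.0925363   0.066     ] [[ 0.4049496  -0.070193    0.066     ]
 [ 0.47034562 -0.11375734  0.066     ]
 [ 0.45911198 -0.06018941  0.066     ]
 [ 0.41466845 -0.12600546  0.066     ]]
0.0277104285723099 37.684132072813554
0.02826038654031558 5.1403942062763965
0.03005723120278689 -171.44648212798782
0.031049079675979033 -142.09231458072674
```

```bash
python3 - <<'E'
from h import *
im=cv2.imread('pics/w2.png')
cv2.imwrite('pics/w2c.png',cv2.resize(im[160:235,273:373],(800,600),interpolation=cv2.INTER_CUBIC))
E
```

```text
(no output)
```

View pics/w2c.png

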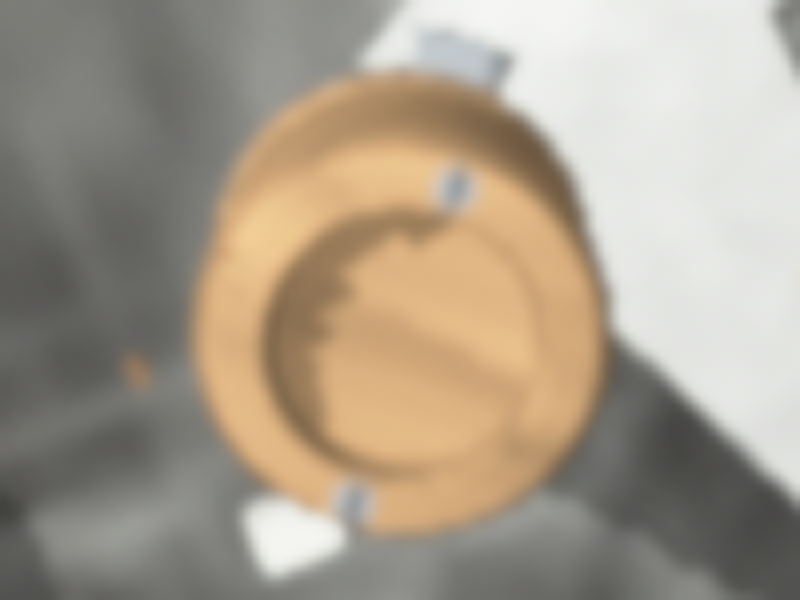

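```bash
python3 - <<'E'
from h import *
b=ray('w2',330,183.5,.074);a=ray('w2',317,222.9,.074)
print((a+b)/2,np.linalg.norm(a-b),np.degrees(np.arctan2(*(b-a)[[1,0]])))
c=(a+b)/2; t=np.array([.4731,.2257]);th=np.radians(-33.4);d=c[:2]-t
print('along jaw',d@[np.cos(th),np.sin(th)],'along toolx',d@[-np.sin(th),np.cos(th)])
E
```

```text
[0.47168459 0.22352814 0.074     ] 0.03959195364614447 37.954639903095966
along jaw 1.3913456949825447e-05 along toolx -0.0025923308200540224
```

apply_moves(deltas=[{"translation": [0.016,0.026,-0.01],"turn": [0,0,-0.09],"hand": 0.04},{"translation": [0.016,0.028,-0.02],"turn": [0,0,-0.09],"hand": 0.04},{"translation": [0.016,0.028,-0.02],"turn": [0,0,-0.08],"hand": 0.04},{"translation": [0,0,-0.02],"turn": [0,0,0],"hand": 0.04},{"translation": [0,0,0],"turn": [0,0,0],"hand": 0.04}])

```text
time: 6.75
ee_pos: [0.4387, -0.0876, 0.1522]
eef_rot: [0.936, 0.352, 0.004, -0.002]
ft_force: [-0.0, 0.2, -4.0]
width: 0.0493
```

```bash
cat >> h.py <<'E'
def need(jaw=-48.7,sock=(.437,-.093),off=-.0024):
    s=st();M=R.from_quat(s['eef_rot']).as_matrix();t=np.array(sock)-off*M[:2,0]
    y=np.degrees(np.arctan2(M[1,1],M[0,1]))
    print('need dxy',(t-s['ee_pos'][:2]).round(4),'dyaw rad',np.radians(jaw-y).round(4),'turnxy',(-M[1,2]).round(4),(M[0,2]).round(4),'under',(s['ee_pos'][2]-.0528).round(4))
E
python3 -c "from h import *;need()"
```

```text
t 6.75 p [ 0.4387 -0.0876  0.1522] yaw(jaw) -48.78 tilt [0.0068 0.0058] F [-0.03  0.18 -4.03] T [-0.137  0.199 -0.024] w 0.0493 j [-0.5  -0.02  0.6   2.05  0.01  1.11 -0.75]
need dxy [ 0.0001 -0.0038] dyaw rad 0.0015 turnxy -0.0058 0.0068 under 0.0994
```

apply_moves(deltas=[{"translation": [0,-0.004,-0.01],"turn": [0,0,0],"hand": 0.04},{"translation": [0,0,-0.01],"turn": [0,0,0],"hand": 0.04},{"translation": [0,0,0],"turn": [0,0,0],"hand": 0.04}])

```text
time: 7.05
ee_pos: [0.4391, -0.0912, 0.1323]
eef_rot: [0.936, 0.353, 0.005, -0.002]
ft_force: [-0.3, -0.3, -4.2]
width: 0.0491
```

```bash
python3 -c "from h import *;need()"
```

```text
t 7.05 p [ 0.4391 -0.0912  0.1323] yaw(jaw) -48.64 tilt [0.008  0.0063] F [-0.34 -0.32 -4.23] T [-0.128  0.164  0.027] w 0.0491 j [-0.49  0.01  0.61  2.07 -0.01  1.06 -0.72]
need dxy [-0.0003 -0.0002] dyaw rad -0.001 turnxy -0.0063 0.008 under 0.0795
```

apply_moves(deltas=[{"translation": [0,0,-0.006],"turn": [-0.002,0.003,0],"hand": 0.04},{"translation": [0,0,-0.005],"turn": [0,0,0],"hand": 0.04},{"translation": [0,0,-0.005],"turn": [0,0,0],"hand": 0.04},{"translation": [0,0,0],"turn": [0,0,0],"hand": 0.04}])

```text
time: 7.45
ee_pos: [0.4396, -0.0921, 0.1161]
eef_rot: [0.936, 0.352, 0.004, -0.001]
ft_force: [-0.1, -0.4, -3.5]
width: 0.0494
```

```bash
python3 -c "from h import *;need()"
```

```text
t 7.45 p [ 0.4396 -0.0921  0.1161] yaw(jaw) -48.74 tilt [0.0066 0.0046] F [-0.13 -0.36 -3.51] T [-0.116  0.146  0.012] w 0.0494 j [-0.49  0.04  0.62  2.08 -0.03  1.02 -0.71]
need dxy [-0.0008  0.0007] dyaw rad 0.0007 turnxy -0.0046 0.0066 under 0.0633
```

Just inside the mouth with no contact. Continue in small steps.

apply_moves(deltas=[{"translation": [-0.0008,0.0007,-0.003],"turn": [0,0.001,0],"hand": 0.04},{"translation": [0,0,-0.003],"turn": [0,0,0],"hand": 0.04},{"translation": [0,0,0],"turn": [0,0,0],"hand": 0.04}])

```text
time: 7.75
ee_pos: [0.4389, -0.0914, 0.1098]
eef_rot: [0.936, 0.352, 0.004, -0.001]
ft_force: [0.5, -0.0, -2.8]
width: 0.049
```

```bash
python3 -c "from h import *;need()"
```

```text
t 7.75 p [ 0.4389 -0.0914  0.1098] yaw(jaw) -48.74 tilt [0.006  0.0046] F [ 0.5  -0.02 -2.75] T [-0.037  0.181  0.006] w 0.049 j [-0.49  0.05  0.62  2.09 -0.04  1.01 -0.7 ]
need dxy [-0.0001 -0.    ] dyaw rad 0.0007 turnxy -0.0046 0.006 under 0.057
```

apply_moves(deltas=[{"translation": [0,0,-0.002],"turn": [0,0,0],"hand": 0.04},{"translation": [0,0,-0.002],"turn": [0,0,0],"hand": 0.04},{"translation": [0,0,0],"turn": [0,0,0],"hand": 0.04}])

```text
time: 8.05
ee_pos: [0.4391, -0.0913, 0.1061]
eef_rot: [0.936, 0.352, 0.004, -0.001]
ft_force: [-2.0, 0.1, 1.2]
width: 0.0493
```

```bash
python3 -c "from h import *;need()"
```

```text
t 8.05 p [ 0.4391 -0.0913  0.1061] yaw(jaw) -48.74 tilt [0.0063 0.005 ] F [-1.99  0.15  1.16] T [-0.058  0.556  0.069] w 0.0493 j [-0.49  0.05  0.62  2.09 -0.04  1.   -0.7 ]
need dxy [-0.0003 -0.0001] dyaw rad 0.0007 turnxy -0.005 0.0063 under 0.0533
```

apply_moves(deltas=[{"translation": [-0.0003,0,-0.003],"turn": [0,0,0],"hand": 0.04},{"translation": [0,0,-0.003],"turn": [0,0,0],"hand": 0.04},{"translation": [0,0,-0.002],"turn": [0,0,0],"hand": 0.04},{"translation": [0,0,-0.001],"turn": [0,0,0],"hand": 0.04}])

```text
time: 8.45
ee_pos: [0.4392, -0.0913, 0.098]
eef_rot: [0.936, 0.352, 0.004, -0.002]
ft_force: [-5.3, 0.8, 11.3]
width: 0.0489
```

```bash
python3 -c "from h import *;need()"
```

```text
t 8.45 p [ 0.4392 -0.0913  0.098 ] yaw(jaw) -48.74 tilt [0.0068 0.0061] F [-5.26  0.84 11.34] T [0.011 1.444 0.05 ] w 0.0489 j [-0.48  0.07  0.62  2.1  -0.06  0.98 -0.69]
need dxy [-0.0004 -0.0001] dyaw rad 0.0007 turnxy -0.0061 0.0068 under 0.0452
```

apply_moves(deltas=[{"translation": [-0.001,0,-0.001],"turn": [0,0,0],"hand": 0.04},{"translation": [0,0,0],"turn": [0,0,0],"hand": 0.04}])

```text
time: 8.65
ee_pos: [0.4392, -0.0913, 0.0979]
eef_rot: [0.936, 0.352, 0.005, -0.002]
ft_force: [-5.2, 1.5, 6.5]
width: 0.0492
```

```bash
python3 -c "from h import *;need()"
```

```text
t 8.65 p [ 0.4392 -0.0913  0.0979] yaw(jaw) -48.75 tilt [0.0087 0.0066] F [-5.25  1.51  6.47] T [0.125 1.328 0.036] w 0.0492 j [-0.48  0.07  0.62  2.1  -0.06  0.98 -0.69]
need dxy [-0.0004 -0.0001] dyaw rad 0.0008 turnxy -0.0066 0.0087 under 0.0451
```

apply_moves(deltas=[{"translation": [-0.002,0,-0.002],"turn": [0,0,0],"hand": 0.04},{"translation": [-0.001,0,-0.001],"turn": [0,0,0],"hand": 0.04}])

```text
time: 8.85
ee_pos: [0.4388, -0.0913, 0.0966]
eef_rot: [0.936, 0.352, 0.008, -0.001]
ft_force: [-3.0, 2.0, 10.3]
width: 0.0493
```

```bash
python3 -c "from h import *;need()"
```

```text
t 8.85 p [ 0.4388 -0.0913  0.0966] yaw(jaw) -48.73 tilt [0.0143 0.0069] F [-3.    1.97 10.25] T [0.166 0.89  0.03 ] w 0.0493 j [-0.48  0.06  0.62  2.11 -0.05  0.97 -0.69]
need dxy [-0.     -0.0001] dyaw rad 0.0005 turnxy -0.0069 0.0143 under 0.0438
```

apply_moves(deltas=[{"translation": [0,0,0],"turn": [0,0.004,-0.05],"hand": 0.04},{"translation": [0,0,-0.0005],"turn": [0,0.003,-0.08],"hand": 0.04},{"translation": [0,0,-0.0005],"turn": [0,0,-0.08],"hand": 0.04}])

```text
time: 9.15
ee_pos: [0.4392, -0.0906, 0.0968]
eef_rot: [0.968, 0.25, 0.005, -0.002]
ft_force: [-5.9, 0.7, 10.0]
width: 0.049
```

```bash
python3 -c "from h import *;need()"
```

```text
t 9.15 p [ 0.4392 -0.0906  0.0968] yaw(jaw) -61.0 tilt [0.0088 0.0064] F [-5.87  0.75 10.04] T [-0.063  1.491  0.267] w 0.049 j [-0.49  0.07  0.63  2.11 -0.06  0.97 -0.9 ]
need dxy [-0.0001 -0.0013] dyaw rad 0.2147 turnxy -0.0064 0.0088 under 0.044
```

apply_moves(deltas=[{"translation": [0,-0.001,-0.0003],"turn": [0,0,-0.09],"hand": 0.04},{"translation": [0,-0.0005,-0.0003],"turn": [0,0,-0.09],"hand": 0.04},{"translation": [0,-0.0005,-0.0003],"turn": [0,0,-0.09],"hand": 0.04},{"translation": [0,-0.0005,-0.0003],"turn": [0,0,-0.09],"hand": 0.04}])

```text
time: 9.55
ee_pos: [0.4397, -0.0917, 0.097]
eef_rot: [0.998, 0.067, 0.006, -0.002]
ft_force: [-5.3, 1.4, 9.8]
width: 0.0494
```

```bash
python3 -c "from h import *;need()"
```

```text
t 9.55 p [ 0.4397 -0.0917  0.097 ] yaw(jaw) -82.33 tilt [0.0109 0.0053] F [-5.26  1.44  9.81] T [0.237 1.322 0.227] w 0.0494 j [-0.51  0.07  0.65  2.11 -0.06  0.97 -1.27]
need dxy [-0.0003 -0.0009] dyaw rad 0.5869 turnxy -0.0053 0.0109 under 0.0442
```

apply_moves(deltas=[{"translation": [-0.001,-0.001,-0.0005],"turn": [0,0.002,-0.1],"hand": 0.04},{"translation": [-0.0005,-0.0005,-0.0005],"turn": [0,0,-0.1],"hand": 0.04},{"translation": [-0.0003,-0.0003,-0.0005],"turn": [0,0,-0.1],"hand": 0.04},{"translation": [-0.0003,-0.0003,-0.0005],"turn": [0,0,-0.1],"hand": 0.04},{"translation": [0,0,-0.0003],"turn": [0,0,-0.1],"hand": 0.04}])

```text
time: 10.05
ee_pos: [0.4394, -0.093, 0.097]
eef_rot: [0.982, -0.191, 0.007, -0.002]
ft_force: [-6.8, -2.2, 10.0]
width: 0.049
```

```bash
python3 -c "from h import *;need()"
```

```text
t 10.05 p [ 0.4394 -0.093   0.097 ] yaw(jaw) -111.99 tilt [0.0135 0.0009] F [-6.77 -2.15 10.03] T [-0.624  1.946  0.312] w 0.049 j [-0.53  0.06  0.67  2.11 -0.05  0.97 -1.79]
need dxy [-0.0002 -0.0009] dyaw rad 1.1047 turnxy -0.0009 0.0135 under 0.0442
```

apply_moves(deltas=[{"translation": [-0.001,-0.0005,-0.0005],"turn": [0,0.003,-0.07],"hand": 0.04},{"translation": [-0.0005,-0.0003,-0.0003],"turn": [0,0,-0.07],"hand": 0.04},{"translation": [-0.0003,0,-0.0003],"turn": [0,0,-0.06],"hand": 0.04},{"translation": [0,0,-0.0003],"turn": [0,0,-0.05],"hand": 0.04}])

```text
time: 10.45
ee_pos: [0.4391, -0.0934, 0.0974]
eef_rot: [0.949, -0.317, 0.006, -0.001]
ft_force: [-8.0, -1.4, 9.9]
width: 0.0492
```

```bash
python3 -c "from h import *;need()"
```

```text
t 10.45 p [ 0.4391 -0.0934  0.0974] yaw(jaw) -126.92 tilt [ 0.0128 -0.0015] F [-8.03 -1.37  9.85] T [-0.579  2.13   0.431] w 0.0492 j [-0.55  0.06  0.68  2.11 -0.05  0.97 -2.05]
need dxy [-0.0002 -0.001 ] dyaw rad 1.3652 turnxy 0.0015 0.0128 under 0.0446
```

apply_moves(deltas=[{"translation": [-0.0005,0,-0.0005],"turn": [0,0.002,-0.04],"hand": 0.04},{"translation": [0,0,-0.0003],"turn": [0,0,-0.04],"hand": 0.04}])

```text
time: 10.65
ee_pos: [0.4378, -0.0942, 0.0972]
eef_rot: [0.935, -0.355, 0.004, 0.0]
ft_force: [-5.0, -2.5, 12.3]
width: 0.0489
```

```bash
python3 -c "from h import *;need()"
```

```text
t 10.65 p [ 0.4378 -0.0942  0.0972] yaw(jaw) -131.62 tilt [ 0.0082 -0.0033] F [-5.02 -2.48 12.32] T [-0.669  1.42   1.175] w 0.0489 j [-0.55  0.06  0.69  2.11 -0.05  0.97 -2.14]
need dxy [ 0.001  -0.0004] dyaw rad 1.4472 turnxy 0.0033 0.0082 under 0.0444
```

apply_moves(deltas=[{"translation": [0,0,0.001],"turn": [0,0,0.04],"hand": 0.04},{"translation": [0,0,0.0015],"turn": [0,0,0],"hand": 0.04},{"translation": [0,0,0.0015],"turn": [0,0,0],"hand": 0.04}])

```text
time: 10.95
ee_pos: [0.4379, -0.0942, 0.1019]
eef_rot: [0.942, -0.336, 0.004, -0.0]
ft_force: [-4.5, 1.4, 3.9]
width: 0.0495
```

```bash
python3 -c "from h import *;need()"
```

```text
t 10.95 p [ 0.4379 -0.0942  0.1019] yaw(jaw) -129.29 tilt [ 0.0081 -0.0025] F [-4.47  1.42  3.91] T [ 0.105  1.213 -0.091] w 0.0495 j [-0.55  0.06  0.68  2.1  -0.04  0.99 -2.1 ]
need dxy [ 0.0009 -0.0004] dyaw rad 1.4066 turnxy 0.0025 0.0081 under 0.0491
```

apply_moves(deltas=[{"translation": [0,0,0.001],"turn": [0,0,0],"hand": 0.04},{"translation": [0,0,0],"turn": [0,0,0],"hand": 0.068},{"translation": [0,0,0],"turn": [0,0,0],"hand": 0.068},{"translation": [0,0,0],"turn": [0,0,0],"hand": 0.068}])

```text
time: 11.35
ee_pos: [0.4386, -0.0941, 0.1025]
eef_rot: [0.942, -0.336, 0.005, -0.0]
ft_force: [-1.0, 0.1, -0.1]
width: 0.0644
```

```bash
python3 -c "from h import *;need()"
```

```text
t 11.35 p [ 0.4386 -0.0941  0.1025] yaw(jaw) -129.28 tilt [ 0.0099 -0.0028] F [-0.99  0.05 -0.06] T [0.019 0.153 0.053] w 0.0644 j [-0.55  0.05  0.68  2.1  -0.04  0.99 -2.1 ]
need dxy [ 0.0003 -0.0005] dyaw rad 1.4064 turnxy 0.0028 0.0099 under 0.0497
```

apply_moves(deltas=[{"translation": [0,0,0.02],"turn": [0,0,0],"hand": 0.07},{"translation": [0,0,0.03],"turn": [0,0,0],"hand": 0.07},{"translation": [0,0,0.04],"turn": [0,0,0],"hand": 0.07},{"translation": [0,0,0.04],"turn": [0,0,0],"hand": 0.07}])

```text
time: 11.75
ee_pos: [0.4355, -0.0947, 0.2326]
eef_rot: [0.942, -0.337, 0.002, 0.002]
ft_force: [0.7, 0.2, 0.1]
width: 0.0698
```

apply_moves(deltas=[{"translation": [-0.02,0.015,0],"turn": [0,0,0],"hand": 0.07},{"translation": [-0.02,0.015,0],"turn": [0,0,0],"hand": 0.07},{"translation": [-0.01,0.01,0],"turn": [0,0,0],"hand": 0.07},{"translation": [0,0,0],"turn": [0,0,0],"hand": 0.07}])

```text
time: 12.15
ee_pos: [0.3879, -0.0546, 0.2397]
eef_rot: [0.941, -0.338, 0.008, -0.001]
ft_force: [-0.4, 0.5, 0.4]
width: 0.0698
```

```bash
python3 - <<'E'
from h import *
st();snap('wrist','w4');snap('side','d4')
u=proj('w4',[.437,-.093,.1235]);print(u)
im=cv2.imread('pics/w4.png');x0,y0=int(u[0]-60),int(max(u[1]-60,0));print(x0,y0)
a=cv2.resize(im[y0:y0+120,x0:x0+120],(400,400),interpolation=cv2.INTER_CUBIC)
b=cv2.resize(cv2.imread('pics/d4.png')[130:290,230:390],(400,400),interpolation=cv2.INTER_CUBIC)
cv2.imwrite('pics/w4c.png',np.hstack([a,b]))
E
```

```text
t 12.15 p [ 0.3879 -0.0546  0.2397] yaw(jaw) -129.48 tilt [ 0.0156 -0.0041] F [-0.44  0.52  0.43] T [0.038 0.196 0.019] w 0.0698 j [-0.6  -0.29  0.52  2.05  0.15  1.34 -2.39]
[316.97736137 134.07403413]
256 74
```

View pics/w4c.png

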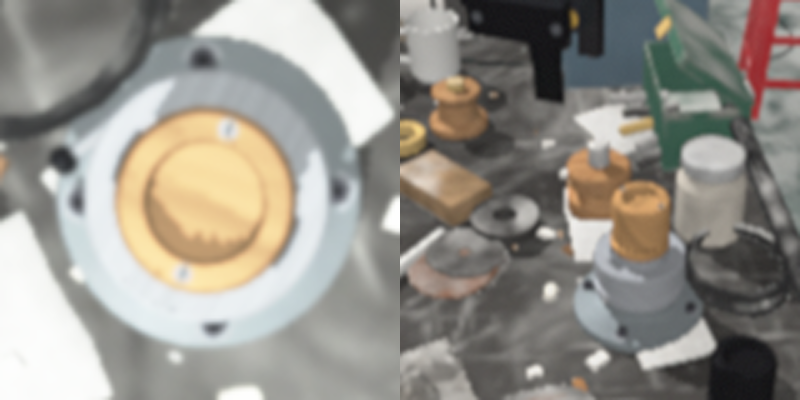

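```bash
python3 - <<'E'
from h import *
for z in(.1235,.129):
    a=ray('w4',256+182*.3,74+272*.3,z);b=ray('w4',256+227*.3,74+129*.3,z)
    print(z,(a+b)/2,np.linalg.norm(a-b),np.degrees(np.arctan2(*(b-a)[[1,0]])))
a=ray('w4',256+124*.3,74+165*.3,.066);b=ray('w4',256+292*.3,74+240*.3,.066)
print(np.degrees(np.arctan2(*(b-a)[[1,0]])),readout.read_state()['time'])
E
```

```text
0.1235 [ 0.43655767 -0.0929282   0.1235    ] 0.03896466619795641 -57.42092395487651
0.129 [ 0.43661901 -0.09304497  0.129     ] 0.038156375941553536 -57.42092395487652
-153.05238172939255 12.25
```

```bash
python3 -c "from h import *;print(order.close_job())"
```

```text
the job is handed in; nothing more can be done
None
```

The wooden chuck is locked upright in the socket, the gripper has let go, and the job was handed in at about 12.3 s.

- **Pressing:** the chuck went down about 11 mm against the spring. The force readings fitted the spring, plus some side contact, and peaked around 15 N downward.
- **Turning:** I turned it clockwise about 83° by the hand, to a torque rise of 1.2 N m that I took as the stop. I then backed off 2° and let the spring lift it.
- **Lock check:** after it sprang up, the underside read about 49 mm above the bench before I let go, against 49.5 mm when locked. A picture after release puts the screw heads about 80° clockwise of the slots; the locked range is 69 to 81°. It also shows the chuck centred within 1 mm and at the right height. I did not try turning it back to feel the lock.
- **Bystanders:** the last side picture shows the two other wooden chucks and the jar still standing. I judged this by eye and did not measure their positions.
- **Side force:** one reading was higher than I wanted. Up to 8 N pushed sideways on the hand while the chuck was held in the socket, probably from being 1 mm or so off centre. It vanished on release.

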